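# Index a cast wheel to its marked spoke and lock it for grinding

### The arm

A 7-joint arm with a two-finger parallel gripper is mounted at the origin on the work surface; the furniture and walls round the work are solid. World frame = base frame: x ahead of the robot, y to its left, z up, the work surface at z = 0. Lengths are in m, angles in rad, forces in N, time in s.
With the tool pointing down it reaches from about 0.4 to 0.85 m from the base axis. Payload 4.4 kg.
Tool frame: the origin (TCP) lies midway between the tips of the shut fingers; the grasp point (between the pads) lies arm.grasp_offset behind it (arm.grasp_offset is the distance from the TCP to the grasp point, in m); z points along the fingers, x is the direction in which the jaws open and shut, and the axes are right-handed (so a half turn about z gives the same grasp; the last joint's range is limited). The gripper opens to 94 mm and grips with 3 to 60 N. Pads are 16 mm wide; open, the fingers measure 119 mm over their backs; the gripper's body (75 mm by 177 mm) begins 78 mm behind the grasp point.
Start: joints at [-1.247, 0.628, 0.038, 1.517, -0.027, 0.996, -0.02], TCP at [0.247, 0.601, 0.174] pointing down, gripper open.
Joint ranges: [-3.06, 3.06], [-0.37, 2.12], [-1.25, 1.32], [0.18, 2.47], [-1.1, 4.24], [0.23, 1.98], [-2.94, 2.94]. Speed limits (rad/s): [2.57, 2.57, 3.14, 3.14, 3.14, 3.14, 3.14].

### API

Orientations are given as a unit quaternion [w, x, y, z].
In Python, from bench import arm gives the robot as it stands.
- The arm moves only by the tool play_rows, never from a script. Its argument "targets" is one flat list of numbers, 6 for each row, row after row: the shift along the tool's x, y, z scaled (see below), then the turn, a rotation vector about the tool's x, y, z scaled (see below). In form: [tx, ty, tz, rx, ry, rz, tx, ty, tz, rx, ry, rz, ...]. A call has 1 to 20 rows; each row shifts and turns the commanded pose from where the row before left it, along the tool's axes as they then stand; what a row does not reach is not made up. The controller multiplies each number of a shift by 0.5 m and each number of a turn by 2 pi rad. A row lasts 1/12 s, in which the tool goes at most 41.7 mm and 7.16 degrees, less where a joint would pass 70% of its speed; a pose out of reach is approached as far as the arm can. A call with a number of a shift or a turn outside -1 to 1 is refused whole. A call with a gripper value outside its range is refused whole. "claw" is the gripper's target within -1 to 1 (shut at 1, half-way at 0, fully open at -1), set as the call begins (left out, the last holds). The fingers move at their own pace and stop on an object; the grip force is fixed at half the most. Time passes only in rows, so rows that do not move let the fingers close. It gives the time, the measured TCP pose, the force and the opening at its end, in the units of the state.
- arm.state(): the state, without advancing time (a new reading comes with each control period).
- arm.read_camera(name): name is "side" or "top" or "wrist"; returns the picture (400x640x3 uint8, red, green, blue); there is no depth.
- arm.camera_params(name): a dict with "camera_matrix" (3x3 intrinsics, pixels), "xyz" and "orientation" of the camera in the world. Camera axes: x right, y down, z forward; pixel columns grow to the right and rows downward; lengths in m; the calibration is good to about 2 mm. A picture is of the moment at which its call begins: read the wrist's pose just before it. camera_params takes no time and is no camera call; for the wrist camera it gives the pose at the moment of the call.
- arm.hand_in(): hands the job in, once; it reports no verdict.
The state is a dict: "time": time; "joints": joint angles; "joint_vel": joint speeds; "joint_torque": joint torques, N m; "tcp_pos": TCP position; "eef_rot": TCP orientation; "force": force on the tool from outside, world axes, zero at the start; "torque": the same for the moment, N m; "opening": finger opening in m.
Only numpy, scipy, OpenCV 4.12 (cv2) and the standard library are available. Lean on these libraries where they do the work, as an engineer would, in place of code of your own. Each camera call takes 0.05 s, during which the arm holds its last target.

### The job

A five-spoke cast wheel is clamped on an indexing stand, which was left unlocked; the spoke with the red paint stripe is the next to be ground. Push the wheel round with a fingertip against one of its spokes until the red-striped spoke stands at the tooth of the lock lever, then push the lever's upright black handle in towards the wheel until the tooth is fully home in that spoke's notch. This is fingertip work with nothing to grip or lift; leave the loose parts around the stand where they are.

Things in the scene. Friction and masses are not known exactly. Their poses are not given: they have to be found in the camera images.
- stand: Indexing stand: dark green base plate 250 x 325 x 12 mm, bolted to the bench. Origin at bench height on the wheel's upright turning axis, z up; its +y axis points from the wheel's axis straight at the lock tooth when that is home. On it turns a flat steel table, 310 mm diameter, 30 to 40 mm above the bench, with five tapered notches in its edge, one below each spoke.
- spindle (a point): Point on the wheel's upright turning axis, 90 mm above the bench (level with the spokes' top faces), fixed in the stand. The bare cast wheel clamped on the table is 280 mm in diameter; its rim reaches from 40 to 104 mm above the bench. The windows between spokes run from 36 to 112 mm from the axis. The hub nut and stud in the middle reach up to 127 mm.
- wheel: The turning part: table, wheel and its five straight radial spokes, 72 degrees apart; origin on the axis at bench height, own +y along the red-striped spoke. Each spoke is 22 to 27 mm wide and 30 mm deep: top 90 mm, underside 60 mm above the bench. It turns either way without end, is stiff (0.35 N m: 4 to 5 N of push half-way out on a spoke) and stops when the push stops.
- marked_spoke (a point): Point on the centre line of the top face of the red-striped spoke, 95 mm from the axis, 90 mm above the bench. The stripe is 58 mm long and 14 mm wide, along the spoke.
- station (a point): Point fixed in the stand, 95 mm from the wheel's axis towards the lock tooth, 90 mm above the bench: where marked_spoke must stand for its notch to face the tooth. The tapered tooth enters if the spoke is within about 3 degrees and then centres the wheel itself; further off, the table's edge (or another spoke's notch) stops it.
- lock_lever (a joint): Angle of the lock lever, rad: 0 = tooth fully home in a notch, 0.55 = fully open (it opens clockwise seen from above, away from the wheel, and closes anticlockwise). The tooth is clear of the table's edge from about 0.2. The lever stays where it is left (about 0.2 N m of friction, some 1 N at the handle); a light push moves it.
- lock_pivot (a point): The upright pivot axis of the lock lever, fixed in the stand, 178 mm from the wheel's axis, 40 mm above the bench. The flat lever (at the level of the table, 30 to 40 mm above the bench) swings level about it.
- lock_handle (a point): Mid-height of the lock lever's upright black handle: 25 mm diameter, 49 to 103 mm above the bench (this point is 78 mm up), 187 mm from the pivot. It moves with the lever on a level circle about the pivot; pushing it towards the wheel closes the lock. Home, it still stands 41 mm clear of the rim.
- bearing: Loose wheel bearing lying on the bench near the stand, light steel with a black seal, 47 mm diameter, 14 mm high; origin at its underside. To be left alone.
- axle_spacer: Loose grey axle spacer tube standing on the bench near the stand, 25 mm diameter, 62 mm high; origin at its underside. To be left alone.
- paint_marker: Loose red and white paint marker lying on the bench near the stand, 132 mm long, 15 mm thick; origin at its underside, length along its own y. To be left alone.
- spanner: Loose open-ended spanner lying on the bench beside the stand, 173 x 29 x 5 mm; origin at its underside, length along its own y. To be left alone.

How it is judged:
By the outcome, as a careful person would: the job done as asked, in the order asked, and still so for the second after the job is handed in, with the robot touching nothing.
It also fails if it takes over 64 s, if anything falls off the work surface, if the arm or the gripper's body presses on something with over 40 N, if the wrist force passes 120 N, or if a joint passes its speed limit or range.

## Working session

There is one attempt and no reset: what is moved stays moved. The work goes in short steps, Python scripts to look and compute and a tool call to move; the robot and the scene stay as the last step left them, time stands still between calls to the robot, and variables do not carry over. Pictures are saved under pics/ and viewed, and the job is handed in when it is done.

Besides the shell and the picture viewer there is one more tool, called after "Call:" by a JSON object that holds its "name" and its "arguments", one argument or row to a line. play_rows: Moves the arm, as the interface text tells. Shifts and turns lie within -1 to 1; 1 stands for 0.5 m of shift or 2 pi rad of turn. Its arguments: {"type":"object","properties":{"targets":{"type":"array"},"claw":{"type":"number"}},"required":["targets"]}

```bash
mkdir -p pics; ls
python3 - <<'E'
from bench import arm
import cv2
s=arm.state(); print({k:s[k] for k in("time","tcp_pos","eef_rot","force","opening")}, arm.grasp_offset)
for n in("top","side","wrist"):
    p=arm.camera_params(n); print(n,p)
    cv2.imwrite(f"pics/{n}0.png",arm.read_camera(n)[:,:,::-1])
E
```

```text
pics
{'time': 0.0, 'tcp_pos': array([0.24671196, 0.6006008 , 0.17339154]), 'eef_rot': array([ 5.08750750e-04,  8.30667480e-01,  5.56768096e-01, -7.52580226e-04]), 'force': array([ 0.07826674, -0.40135612,  0.0417111 ]), 'opening': 0.0941040270710427} 0.0188
top {'camera_matrix': array([[509.70058203,   0.        , 315.5680036 ],
       [  0.        , 509.70058203, 200.68471742],
       [  0.        ,   0.        ,   1.        ]]), 'xyz': array([0.41897292, 0.00557776, 1.11653899]), 'orientation': array([-0.05492618,  0.71067532, -0.69932649,  0.05353656])}
side {'camera_matrix': array([[470.43605919,   0.        , 331.10558968],
       [  0.        , 470.43605919, 197.02453024],
       [  0.        ,   0.        ,   1.        ]]), 'xyz': array([0.33881266, 0.77470319, 0.62124543]), 'orientation': array([ 0.07014391, -0.13646296,  0.87170899, -0.46538277])}
wrist {'camera_matrix': array([[360.48476895,   0.        , 316.21230886],
       [  0.        , 360.48476895, 195.0579205 ],
       [  0.        ,   0.        ,   1.        ]]), 'xyz': array([0.18368795, 0.62660324, 0.38341892]), 'orientation': array([0.09955868, 0.82458973, 0.55297247, 0.0660401 ])}
```

View pics/top0.png

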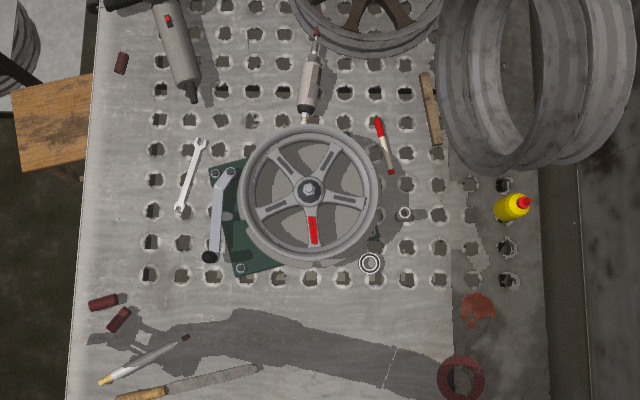

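View pics/side0.png

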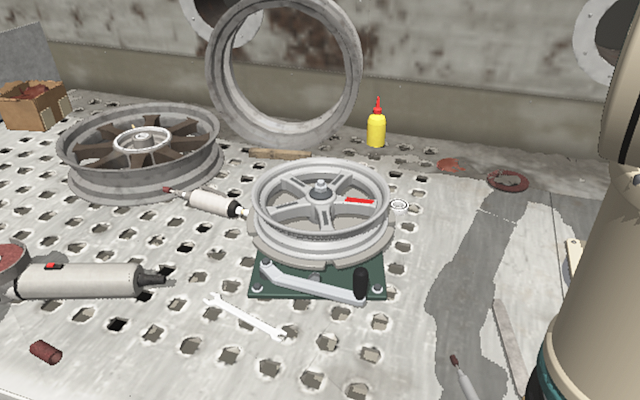

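View pics/wrist0.png

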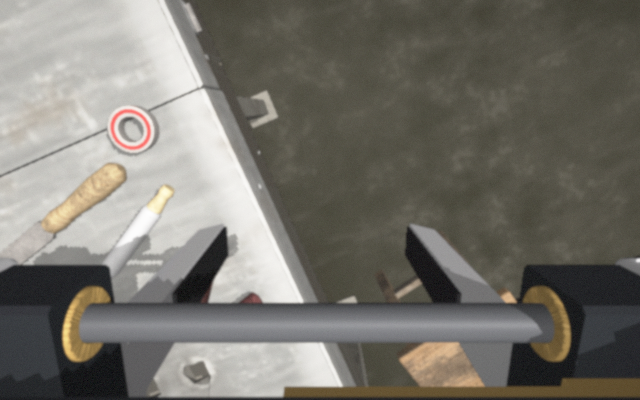

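```bash
cat > h.py <<'E'
from bench import arm
import numpy as np, cv2
from scipy.spatial.transform import Rotation as R
def rot(q): return R.from_quat(np.r_[q[1:],q[0]])
def ray(p,uv,z):
    d=rot(p["orientation"]).apply(np.linalg.inv(p["camera_matrix"])@[uv[0],uv[1],1.])
    return p["xyz"]+d*(z-p["xyz"][2])/d[2]
def proj(p,X):
    c=rot(p["orientation"]).inv().apply(np.atleast_2d(X)-p["xyz"]); q=(p["camera_matrix"]@c.T).T
    return q[:,:2]/q[:,2:]
def redc(im,box=None):
    h=im.astype(int); m=((h[...,0]>130)&(h[...,1]<70)&(h[...,2]<70)).astype(np.uint8)
    return m
E
python3 - <<'E'
from h import *
im=arm.read_camera("top"); p=arm.camera_params("top")
cv2.imwrite("pics/crop0.png",cv2.resize(im[110:290,170:430,::-1],None,fx=3,fy=3,interpolation=cv2.INTER_CUBIC))
m=redc(im); n,l,s,c=cv2.connectedComponentsWithStats(m)
for i in range(1,n):
    if s[i,4]>20: print(s[i],c[i],ray(p,c[i],.09))
g=cv2.GaussianBlur(cv2.cvtColor(im,cv2.COLOR_RGB2GRAY),(3,3),0)
for n_,uv,z in(("nut",(309.5,188),.115),("pivot",(229.5,171.5),.05),("handle",(209,256),.103),("bearing",(369.5,263),.014),("spacer",(404,213),.062)): print(n_,ray(p,uv,z))
E
```

```text
[375 118   9  19 104] [378.60576923 127.19230769] [ 0.73490874 -0.11997769  0.09      ]
[518 197  15  11 109] [524.12844037 201.70642202] [ 0.58252507 -0.41587051  0.09      ]
[308 216  10  28 187] [312.74331551 229.37967914] [0.51906798 0.01365035 0.09      ]
nut [0.59937185 0.02133537 0.115     ]
pivot [0.64414703 0.19390891 0.05      ]
handle [0.46165129 0.21795635 0.103     ]
bearing [ 0.45600277 -0.10888471  0.014     ]
spacer [ 0.55912187 -0.17583947  0.062     ]
```

View pics/crop0.png

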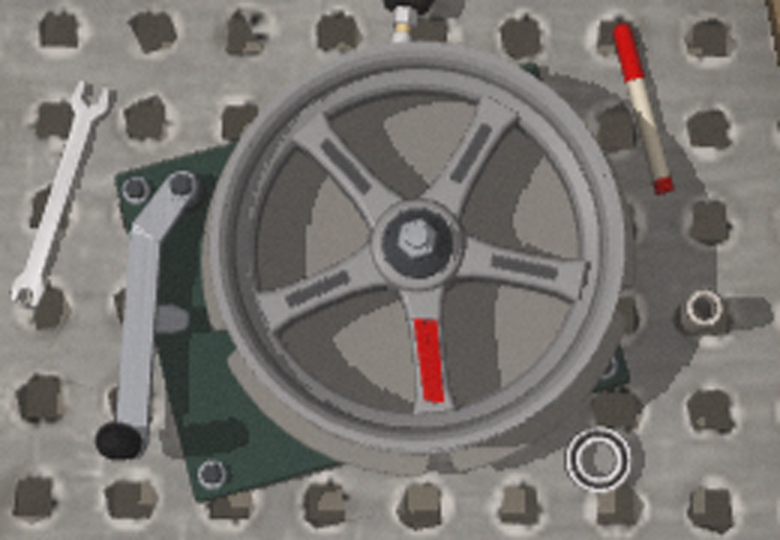

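```bash
cat > meas.py <<'E'
from h import *
im=arm.read_camera("top"); p=arm.camera_params("top")
hsv=cv2.cvtColor(im,cv2.COLOR_RGB2HSV)
gm=((hsv[...,0]>60)&(hsv[...,0]<100)&(hsv[...,1]>70)&(hsv[...,2]<110)).astype(np.uint8)
gm[:,:170]=0;gm[:,430:]=0;gm[:110]=0;gm[290:]=0
gm=cv2.morphologyEx(gm,cv2.MORPH_CLOSE,np.ones((3,3)))
hull=cv2.convexHull(cv2.findNonZero(gm))
ap=cv2.approxPolyDP(hull,3,True)[:,0]
print("plate poly px",ap.tolist()); P=np.array([ray(p,a,.012)[:2] for a in ap]);print(np.round(P,4))
for i in range(len(P)):
    d=P[(i+1)%len(P)]-P[i]; print(np.linalg.norm(d).round(4),np.degrees(np.arctan2(d[1],d[0])).round(2))
cv2.imwrite("pics/green.png",cv2.resize(gm[110:290,170:430]*255,None,fx=3,fy=3))
# red stripe
m=redc(im); m[:,:250]=0;m[:,370:]=0; m[:130]=0;m[260:]=0
px=cv2.findNonZero(m)[:,0]; W=np.array([ray(p,a,.09)[:2] for a in px]); c=W.mean(0)
v=np.linalg.eigh(np.cov((W-c).T))[1][:,1]
print("red c",c,"axis deg",np.degrees(np.arctan2(v[1],v[0])))
g=cv2.medianBlur(cv2.cvtColor(im,cv2.COLOR_RGB2GRAY),3)
print("circ",cv2.HoughCircles(g,cv2.HOUGH_GRADIENT,1,50,param1=120,param2=30,minRadius=45,maxRadius=80))
E
python3 meas.py
```

```text
plate poly px [[252, 243]]
[[0.495  0.1453]]
0.0 0.0
red c [0.51910536 0.0136552 ] axis deg -172.17744914583736
circ [[[308.5 192.5  64. ]
  [237.5 213.5  62.9]]]
```

View pics/green.png

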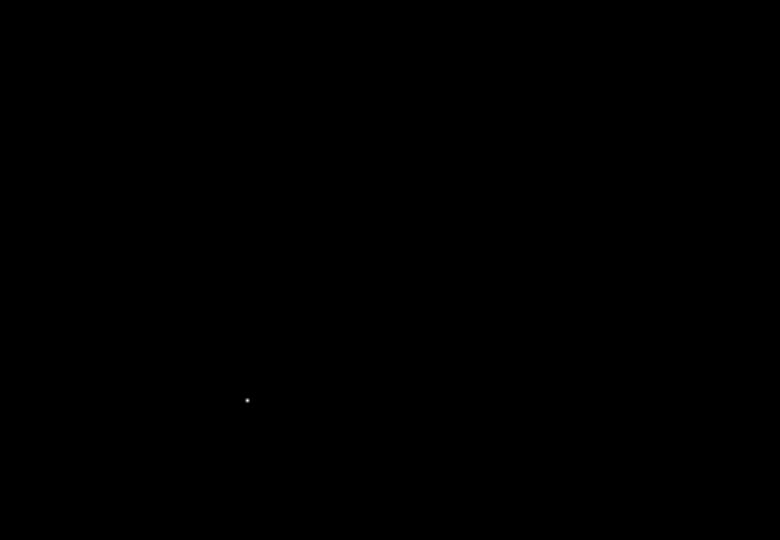

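```bash
sed -i 's/^gm=((hsv.*/i_=im.astype(int); gm=((i_[...,1]-i_[...,0]>12)\&(i_[...,1]>=i_[...,2])).astype(np.uint8)/' meas.py
cat >> meas.py <<'E'
# rim fit: outer silhouette by radial gradient about the nut
c0=ray(p,(309.5,188),.115)
o=im.copy()
for r,z,col in((.14,.104,(255,0,255)),(.112,.09,(0,255,255)),(.036,.09,(0,255,0)),(.155,.04,(255,255,0))):
    t=np.linspace(0,2*np.pi,200); X=np.c_[c0[0]+r*np.cos(t),c0[1]+r*np.sin(t),0*t+z]
    q=(proj(p,X)-[170,110])*3
    if r==.14: big=cv2.resize(o[110:290,170:430,::-1],None,fx=3,fy=3,interpolation=cv2.INTER_CUBIC)
    cv2.polylines(big,[np.round(q).astype(np.int32)],True,col,1)
cv2.imwrite("pics/ov.png",big)
E
python3 meas.py
```

```text
plate poly px [[347, 132], [279, 264], [235, 276], [208, 169]]
[[ 0.7466 -0.0587]
 [ 0.4508  0.0856]
 [ 0.4237  0.1792]
 [ 0.6571  0.2485]]
0.3292 154.0
0.0975 106.12
0.2434 16.53
0.32 -73.74
red c [0.51910261 0.01371394] axis deg -172.11774513316965
circ [[[307.5 194.5  61.8]]]
```

View pics/green.png

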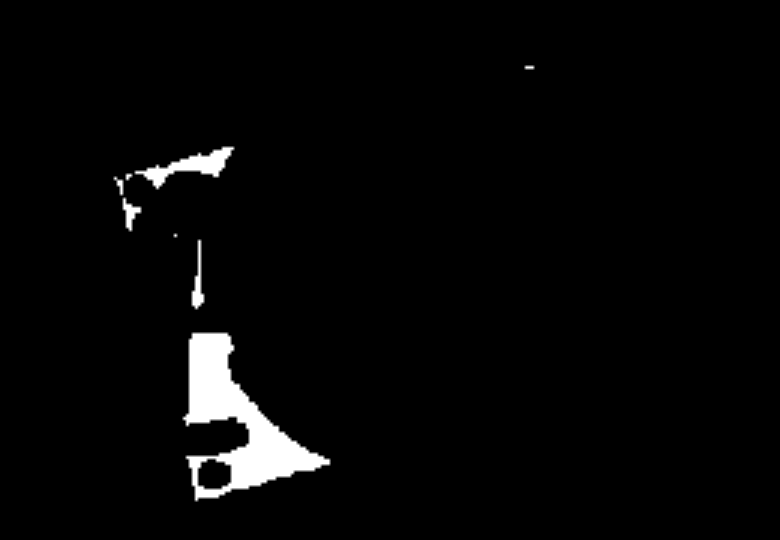

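View pics/ov.png

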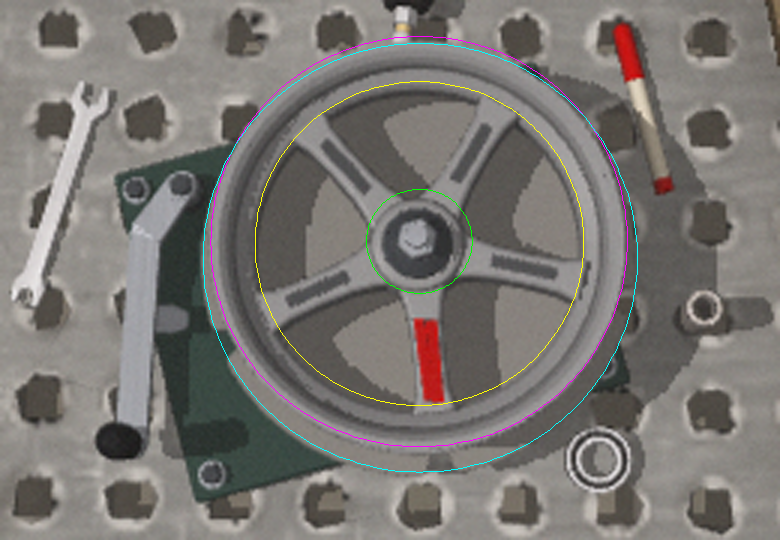

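Call:
{"name": "play_rows", "arguments": {
  "targets": [-0.0474,0.051,0,0,0,0,-0.0474,0.051,0,0,0,0,-0.0474,0.051,0,0,0,0,-0.0474,0.051,0,0,0,0,-0.0474,0.051,0,0,0,0,-0.0474,0.051,0,0,0,0,-0.0474,0.051,0,0,0,0,-0.0474,0.051,0,0,0,0,-0.0474,0.051,0,0,0,0,-0.0474,0.051,0,0,0,0,-0.0474,0.051,0,0,0,0,-0.0474,0.051,0,0,0,0,-0.0474,0.051,0,0,0,0,-0.0474,0.051,0,0,0,0,-0.0474,0.051,0,0,0,0,-0.0474,0.051,0,0,0,0,-0.0474,0.051,0,0,0,0,-0.0474,0.051,0,0,0,0,-0.0474,0.051,0,0,0,0,-0.0474,0.051,0,0,0,0],
  "claw": 1
}}

```text
time: 1.97
tcp_pos: [0.5391, -0.0326, 0.1744]
eef_rot: [-0.0, 0.831, 0.557, 0.0]
force: [0.5, 0.7, -0.2]
opening: 0.0001
```

Call:
{"name": "play_rows", "arguments": {
  "targets": [0,0,0,0,0,0.0177,0,0,0,0,0,0.0177,0,0,0,0,0,0.0177,0,0,0,0,0,0.0177,0,0,0,0,0,0.0177,0,0,0,0,0,0.0177]
}}

```text
time: 2.47
tcp_pos: [0.5386, -0.031, 0.1743]
eef_rot: [-0.0, 0.968, 0.251, 0.0]
force: [0.4, 0.6, 0.5]
opening: 0.0007
```

```bash
cat > st.py <<'E'
from h import *
s=arm.state(); r=rot(s["eef_rot"]).as_matrix()
print(s["time"].round(2) if hasattr(s["time"],"round") else s["time"],"pos",s["tcp_pos"].round(4),"yaw",np.degrees(np.arctan2(r[1,0],r[0,0])).round(2),"zdir",r[:,2].round(3),"F",s["force"].round(1),"open",round(float(s["opening"]),4))
E
python3 st.py
python3 - <<'E'
from h import *
im=arm.read_camera("top");cv2.imwrite("pics/t1.png",cv2.resize(im[90:310,150:450,::-1],None,fx=2.6,fy=2.6))
cv2.imwrite("pics/w1.png",arm.read_camera("wrist")[:,:,::-1])
E
```

```text
2.4667 pos [ 0.5386 -0.031   0.1743] yaw 29.11 zdir [ 0.  0. -1.] F [0.4 0.6 0.5] open 0.0007
```

View pics/t1.png

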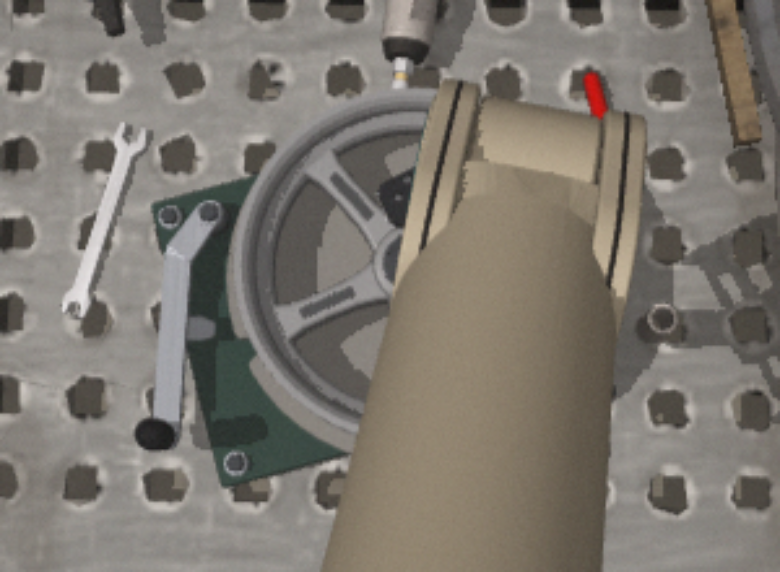

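View pics/w1.png

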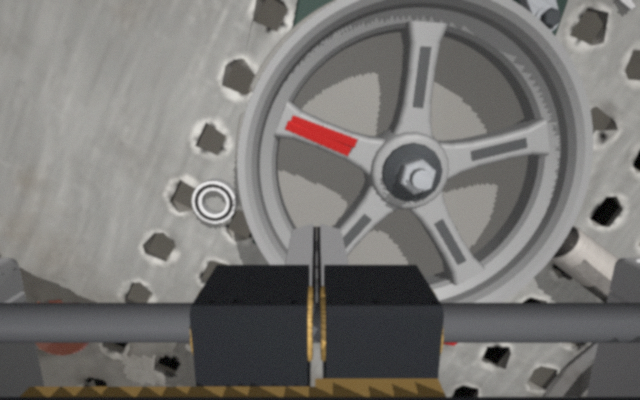

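```bash
cat > wm.py <<'E'
from h import *
def wred(save=None):
    p=arm.camera_params("wrist"); im=arm.read_camera("wrist")
    if save: cv2.imwrite(save,im[:,:,::-1])
    m=redc(im); m=cv2.morphologyEx(m,cv2.MORPH_OPEN,np.ones((3,3))); n,l,s,c=cv2.connectedComponentsWithStats(m)
    C=np.array([.598,.0235])
    for i in range(1,n):
        if s[i,4]<200: continue
        ys,xs=np.where(l==i); W=np.array([ray(p,a,.09)[:2] for a in zip(xs,ys)]); c=W.mean(0)
        w,v=np.linalg.eigh(np.cov((W-c).T)); v=v[:,1]
        d=c-C; print("red",s[i,4],"c",c.round(4),"axis",(np.degrees(np.arctan2(v[1],v[0]))%180).round(2),"from C",(np.degrees(np.arctan2(*d[::-1]))%360).round(2),"r",np.hypot(*d).round(4),"len",np.sqrt(12*w).round(4))
    return p,im
E
python3 - <<'E'
from wm import *
p,im=wred()
print("nut",ray(p,(421,178),.125),"stud top?",)
E
```

```text
red 1033 c [0.5202 0.0115] axis 8.02 from C 188.77 r 0.0788 len [0.0124 0.0537]
nut [0.59673214 0.02220987 0.125     ] stud top?
```

Call:
{"name": "play_rows", "arguments": {
  "targets": [0,0,0.035,0,0,0,0,0,0.035,0,0,0,0,0,0.035,0,0,0,0,0,0.035,0,0,0,0,0,0.035,0,0,0,0,0,0.035,0,0,0,0,0,0,0,0,0]
}}

```text
time: 3.2
tcp_pos: [0.5362, -0.0307, 0.0666]
eef_rot: [-0.001, 0.967, 0.255, -0.003]
force: [-0.2, 0.2, -0.6]
opening: 0.0002
```

Call:
{"name": "play_rows", "arguments": {
  "targets": [-0.00218,-0.01093,0,0,0,0.01111,-0.00218,-0.01093,0,0,0,0.01111,-0.00218,-0.01093,0,0,0,0.01111,-0.00218,-0.01093,0,0,0,0.01111,-0.00218,-0.01093,0,0,0,0.01111,-0.00218,-0.01093,0,0,0,0.01111,-0.00218,-0.01093,0,0,0,0.01111,-0.00218,-0.01093,0,0,0,0.01111,-0.00218,-0.01093,0,0,0,0.01111,-0.00218,-0.01093,0,0,0,0.01111]
}}

```text
time: 4.03
tcp_pos: [0.518, 0.02, 0.0703]
eef_rot: [-0.001, 0.996, -0.093, 0.0]
force: [-0.1, -0.1, 0.3]
opening: 0.0003
```

```bash
python3 st.py; python3 -c "
from wm import *
wred('pics/w2.png')"
```

```text
4.0333 pos [0.518  0.02   0.0703] yaw -10.62 zdir [ 0.001  0.001 -1.   ] F [-0.1 -0.1  0.3] open 0.0003
red 596 c [0.5398 0.0143] axis 50.24 from C 188.99 r 0.059 len [0.013  0.0152]
```

View pics/w2.png

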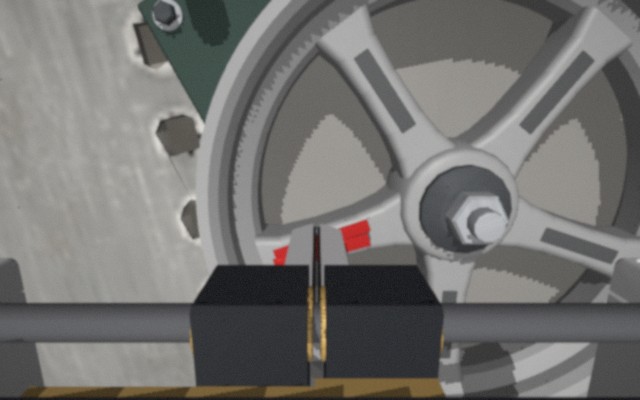

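Run:
```python
from wm import *
s=arm.state();print(s["tcp_pos"],s["force"],s["time"])
p=arm.camera_params("wrist");print(p["xyz"],proj(p,[list(s["tcp_pos"]),[.5975,.0228,.127],[.5975,.0228,.09],[.518,.02,.09]]))
cv2.imwrite("pics/s2.png",cv2.resize(arm.read_camera("side")[130:330,200:440,::-1],None,fx=3,fy=3))
wred()
```

```text
[0.51789979 0.02157034 0.070065  ] [-0.5387423   0.87364695  0.07235002] 4.0833
[0.5308411  0.08817461 0.28013495] [[315.69712437 222.0557925 ]
 [490.07476069 227.25549142]
 [458.35444096 205.43733446]
 [316.33678576 235.67597532]]
red 595 c [0.5398 0.0142] axis 51.43 from C 189.03 r 0.059 len [0.013 0.015]
```

View pics/s2.png

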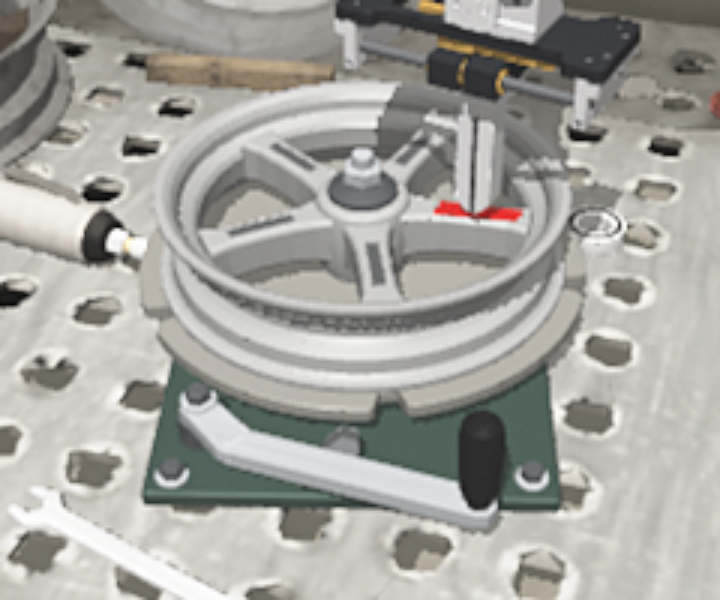

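Run:
```python
from wm import *
s=arm.state();t=s["tcp_pos"];p=arm.camera_params("side")
for z in(.07,.08,.09,.1): print(z,(proj(p,[t[0],t[1],z])-[200,130])*3)
C=np.array([.5975,.0228])
for r,a in((.08,188.5),(.05,188.5),(.108,188.5)): print((proj(p,[C[0]+r*np.cos(np.radians(a)),C[1]+r*np.sin(np.radians(a)),.09])-[200,130])*3)
print(s["joints"].round(3),s["joint_torque"].round(2))
```

```text
0.07 [[475.75400275 241.48512554]]
0.08 [[476.31103485 229.30773719]]
0.09 [[476.87467917 216.98579787]]
0.1 [[477.44505414 204.51671839]]
[[479.78362549 209.63500397]]
[[435.41084221 205.47794696]]
[[521.52833753 213.54585055]]
[-0.376  0.634  0.429  1.991 -0.448  0.607  0.173] [ -0.61 -45.62   5.47 -11.48  -0.13   0.07  -0.16]
```

Call:
{"name": "play_rows", "arguments": {
  "targets": [0,0,-0.02,0,0,0,0,0,-0.02,0,0,0,0,0,-0.02,0,0,0,0,0,-0.02,0,0,0,0,0,0,0,0,0]
}}

```text
time: 4.6
tcp_pos: [0.5193, 0.019, 0.1119]
eef_rot: [-0.0, 0.996, -0.092, 0.002]
force: [0.6, -0.2, 0.2]
opening: 0.0001
```

```bash
python3 st.py
python3 - <<'E'
from wm import *
s=arm.state();t=s["tcp_pos"];p=arm.camera_params("side")
print((proj(p,t)-[310,130])*6)
b=cv2.resize(arm.read_camera("side")[130:230,310:430,::-1],None,fx=6,fy=6,interpolation=cv2.INTER_CUBIC)
cv2.circle(b,tuple(int(v) for v in ((proj(p,t)-[310,130])*6)[0]),3,(0,255,0),-1)
cv2.imwrite("pics/s3.png",b)
wred("pics/w3.png")
E
```

```text
4.6 pos [0.5193 0.019  0.1119] yaw -10.56 zdir [ 0.004  0.    -1.   ] F [ 0.6 -0.2  0.2] open 0.0001
[[293.07445985 376.83274162]]
red 1031 c [0.5246 0.0134] axis 5.13 from C 187.86 r 0.0741 len [0.0122 0.0562]
```

View pics/s3.png

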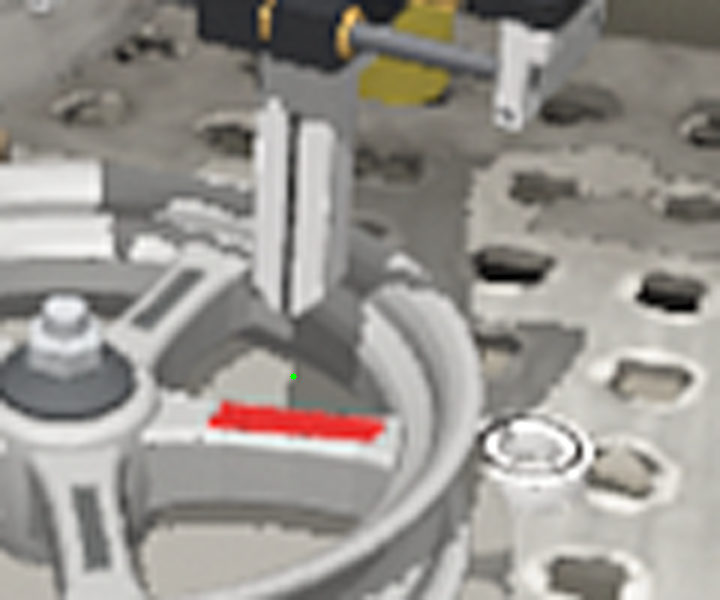

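View pics/w3.png

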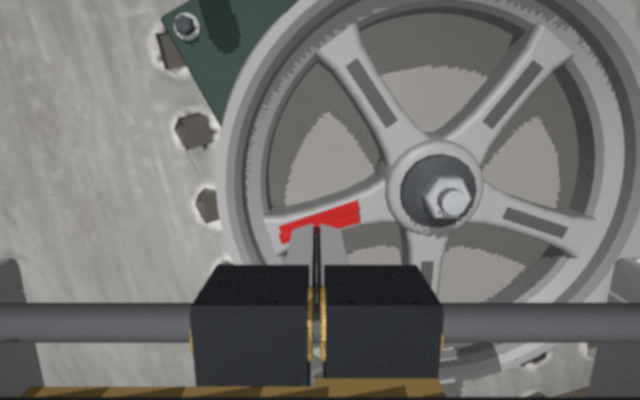

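Run:
```python
from wm import *
s=arm.state();t=s["tcp_pos"];print(t,s["time"],s["opening"])
ps=arm.camera_params("side");pw=arm.camera_params("wrist")
print("wrist cam",pw["xyz"],rot(pw["orientation"]).as_matrix().round(3))
print("proj tcp",proj(pw,t),proj(ps,t))
u=np.array([290,316])/6+[310,130]
for z in(.09,.1,.112,.12,.13,.14): print(z,"side",ray(ps,u,z),"wrist",ray(pw,(317,227),z), )
b=arm.read_camera("side");cv2.imwrite("pics/s4.png",b[:,:,::-1])
```

```text
[0.51798974 0.01946627 0.1100453 ] 4.7 0.0004069521381804538
wrist cam [0.53060017 0.08639245 0.32002482] [[ 0.983 -0.178 -0.042]
 [-0.183 -0.955 -0.233]
 [ 0.001  0.237 -0.972]]
proj tcp [[315.65213182 222.02584954]] [[359.41725681 193.80613653]]
0.09 side [ 0.53818457 -0.05101708  0.09      ] wrist [0.51703462 0.00947055 0.09      ]
0.1 side [ 0.53443165 -0.03547398  0.1       ] wrist [0.51762436 0.01281462 0.1       ]
0.112 side [ 0.52992815 -0.01682226  0.112     ] wrist [0.51833205 0.0168275  0.112     ]
0.12 side [ 0.52692582 -0.00438777  0.12      ] wrist [0.51880385 0.01950276 0.12      ]
0.13 side [0.52317291 0.01115533 0.13      ] wrist [0.51939359 0.02284683 0.13      ]
0.14 side [0.51941999 0.02669843 0.14      ] wrist [0.51998333 0.0261909  0.14      ]
```

View pics/s4.png

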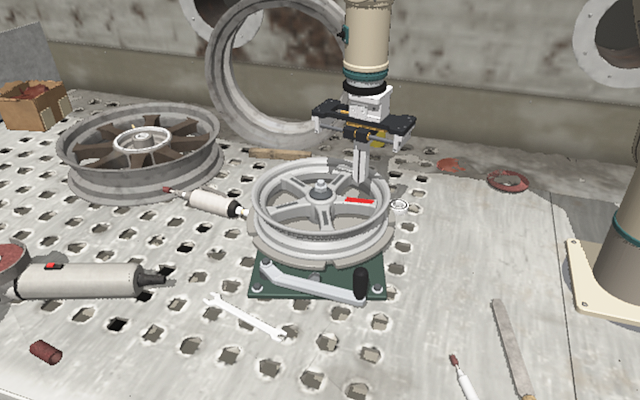

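Call:
{"name": "play_rows", "arguments": {
  "targets": [0.00294,0.01076,0,0,0,-0.01111,0.00294,0.01076,0,0,0,-0.01111,0.00294,0.01076,0,0,0,-0.01111,0.00294,0.01076,0,0,0,-0.01111,0.00294,0.01076,0,0,0,-0.01111,0.00294,0.01076,0,0,0,-0.01111,0.00294,0.01076,0,0,0,-0.01111,0.00294,0.01076,0,0,0,-0.01111,0.00294,0.01076,0,0,0,-0.01111,0,0,0,0,0,0]
}}

```text
time: 5.58
tcp_pos: [0.5351, -0.028, 0.1088]
eef_rot: [0.0, 0.975, 0.22, -0.0]
force: [-0.0, -0.1, 0.3]
opening: 0.0006
```

```bash
python3 st.py
python3 - <<'E'
from wm import *
wred("pics/w5.png")
s=arm.state();t=s["tcp_pos"];p=arm.camera_params("side");q=((proj(p,t)-[310,110])*6)[0]
b=cv2.resize(arm.read_camera("side")[110:210,310:430,::-1],None,fx=6,fy=6,interpolation=cv2.INTER_CUBIC)
cv2.circle(b,tuple(int(v) for v in q),3,(0,255,0),-1)
cv2.imwrite("pics/s5.png",b)
E
```

```text
5.5833 pos [ 0.5351 -0.028   0.1088] yaw 25.46 zdir [-0. -0. -1.] F [-0.  -0.1  0.3] open 0.0006
red 1749 c [0.5202 0.0115] axis 7.86 from C 188.74 r 0.0787 len [0.0129 0.0543]
```

View pics/s5.png

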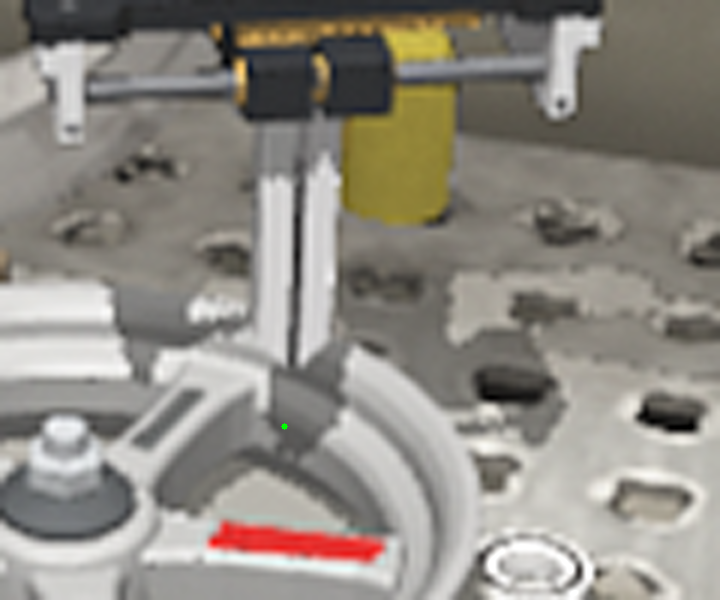

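View pics/w5.png

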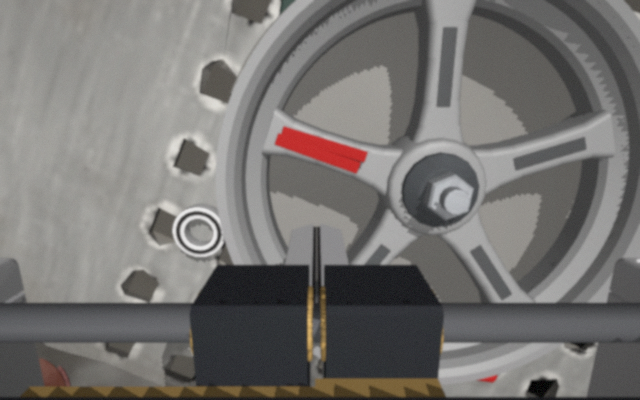

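Call:
{"name": "play_rows", "arguments": {
  "targets": [0,0,0.032,0,0,0,0,0,0.032,0,0,0,0,0,0.032,0,0,0,0,0,0.02,0,0,0,0,0,0.012,0,0,0,0,0,0,0,0,0]
}}

```text
time: 6.18
tcp_pos: [0.5339, -0.0265, 0.0441]
eef_rot: [-0.0, 0.976, 0.22, -0.001]
force: [0.4, 0.0, -0.1]
opening: 0.0004
```

Call:
{"name": "play_rows", "arguments": {
  "targets": [-0.00218,-0.01093,0,0,0,0.01111,-0.00218,-0.01093,0,0,0,0.01111,-0.00218,-0.01093,0,0,0,0.01111,-0.00218,-0.01093,0,0,0,0.01111,-0.00218,-0.01093,0,0,0,0.01111,-0.00218,-0.01093,0,0,0,0.01111,-0.00218,-0.01093,0,0,0,0.01111,-0.00218,-0.01093,0,0,0,0.01111,-0.00218,-0.01093,0,0,0,0.01111]
}}

```text
time: 6.93
tcp_pos: [0.5186, 0.0171, 0.0462]
eef_rot: [0.001, 0.995, -0.095, 0.001]
force: [-0.1, -4.1, -0.5]
opening: 0.0005
```

```bash
python3 st.py; python3 -c "
from wm import *
wred('pics/w6.png')"
```

```text
6.9333 pos [0.5186 0.0171 0.0462] yaw -10.9 zdir [ 0.003 -0.003 -1.   ] F [-0.1 -4.1 -0.5] open 0.0005
red 3003 c [0.5217 0.038 ] axis 168.44 from C 169.24 r 0.0777 len [0.0131 0.0547]
```

View pics/w6.png

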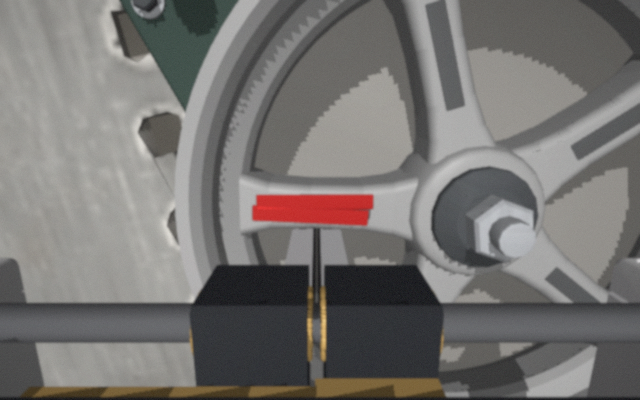

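Call:
{"name": "play_rows", "arguments": {
  "targets": [-0.00218,-0.01093,0,0,0,0.01111,-0.00218,-0.01093,0,0,0,0.01111,-0.00218,-0.01093,0,0,0,0.01111,-0.00218,-0.01093,0,0,0,0.01111,-0.00218,-0.01093,0,0,0,0.01111,-0.00218,-0.01093,0,0,0,0.01111,-0.00218,-0.01093,0,0,0,0.01111,-0.00218,-0.01093,0,0,0,0.01111,-0.00218,-0.01093,0,0,0,0.01111,-0.00218,-0.01093,0,0,0,0.01111,-0.00218,-0.01093,0,0,0,0.01111,-0.00218,-0.01093,0,0,0,0.01111]
}}

```text
time: 7.98
tcp_pos: [0.5407, 0.0774, 0.0461]
eef_rot: [0.001, 0.871, -0.491, 0.001]
force: [-2.6, -6.4, 2.2]
opening: 0.0005
```

```bash
python3 st.py; python3 -c "
from wm import *
wred('pics/w7.png')"
```

```text
7.9833 pos [0.5407 0.0774 0.0461] yaw -58.8 zdir [-0.    -0.003 -1.   ] F [-2.6 -6.4  2.2] open 0.0005
red 2955 c [0.559  0.0885] axis 121.33 from C 120.98 r 0.0759 len [0.013  0.0543]
```

View pics/w7.png

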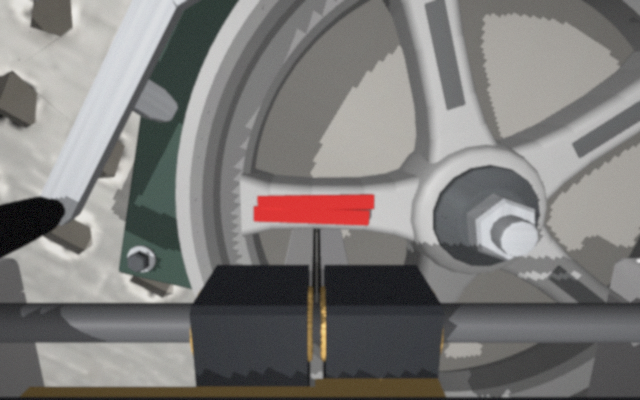

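Call:
{"name": "play_rows", "arguments": {
  "targets": [-0.00218,-0.01093,0,0,0,0.01111,-0.00218,-0.01093,0,0,0,0.01111,-0.00218,-0.01093,0,0,0,0.01111,0,0,0,0,0,0]
}}

```text
time: 8.37
tcp_pos: [0.5542, 0.0907, 0.0456]
eef_rot: [-0.0, 0.816, -0.578, -0.0]
force: [0.2, 0.4, 0.0]
opening: 0.0002
```

```bash
python3 st.py
python3 - <<'E'
from wm import *
wred('pics/w8.png')
im=arm.read_camera("side");p=arm.camera_params("side")
cv2.imwrite("pics/s8.png",cv2.resize(im[130:330,230:430,::-1],None,fx=3,fy=3,interpolation=cv2.INTER_CUBIC))
m=redc(im);m[:,:240]=0;m[:,420:]=0;m[:140]=0;m[240:]=0
px=cv2.findNonZero(m)[:,0]; W=np.array([ray(p,a,.09)[:2] for a in px]);c=W.mean(0)-[.5975,.0228];v=np.linalg.eigh(np.cov(W.T))[1][:,1]
print("side red",len(px),np.degrees(np.arctan2(c[1],c[0])),np.hypot(*c),np.degrees(np.arctan2(v[1],v[0]))%180)
E
```

```text
8.3667 pos [0.5542 0.0907 0.0456] yaw -70.57 zdir [-0.  0. -1.] F [0.2 0.4 0. ] open 0.0002
red 3043 c [0.5769 0.0963] axis 107.04 from C 106.18 r 0.0758 len [0.0132 0.0541]
side red 109 103.89246339994523 0.0774885529385826 105.5067354541422
```

View pics/s8.png

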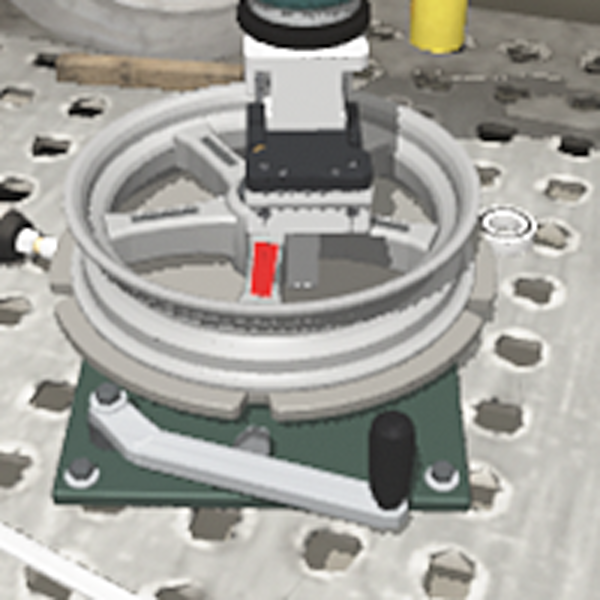

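View pics/w8.png

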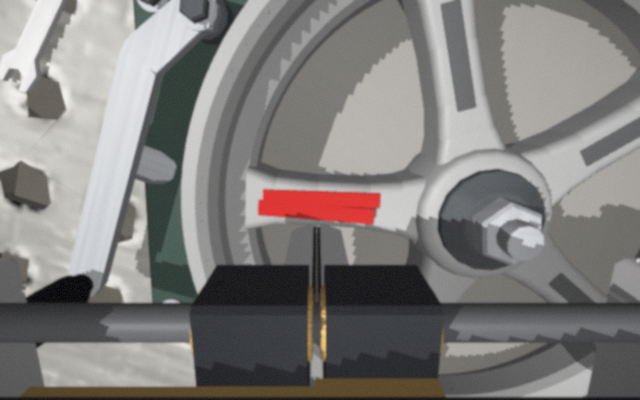

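Call:
{"name": "play_rows", "arguments": {
  "targets": [0,0.012,0,0,0,0,0,0.012,0,0,0,0,0,0,-0.05,0,0,0,0,0,-0.06,0,0,0,0,0,-0.06,0,0,0,0,0,-0.06,0,0,0,0,0,0,0,0,0]
}}

```text
time: 9.05
tcp_pos: [0.5458, 0.0856, 0.1654]
eef_rot: [-0.003, 0.816, -0.577, 0.003]
force: [0.9, -0.8, 0.0]
opening: 0.0003
```

```bash
python3 st.py
python3 - <<'E'
from wm import *
wred('pics/w9.png')
p=arm.camera_params("top")
im=arm.read_camera("top");cv2.imwrite("pics/t9.png",cv2.resize(im[120:290,180:340,::-1],None,fx=4.5,fy=3.5*4.5/3.5,interpolation=cv2.INTER_CUBIC)[:600])
print("tooth tip",ray(p,(232.7,216),.038))
C=np.array([.5975,.0228]);P=np.array([.644,.194])
for g in(105,106.3,107.5):
    T=C+.15*np.array([np.cos(np.radians(g)),np.sin(np.radians(g))]);v=T-P
    for a in(.3,.33,.36,.4): print(g,a,P+R.from_euler("z",-a).as_matrix()[:2,:2]@v)
E
```

```text
9.05 pos [0.5458 0.0856 0.1654] yaw -70.55 zdir [ 0.009  0.002 -1.   ] F [ 0.9 -0.8  0. ] open 0.0003
red 754 c [ 0.7275 -0.079 ] axis 13.67 from C 321.66 r 0.1652 len [0.0118 0.0325]
red 1038 c [0.5793 0.0969] axis 105.01 from C 104.33 r 0.0757 len [0.0121 0.0538]
tooth tip [0.55000032 0.18514154 0.038     ]
105 0.3 [0.55471249 0.19407865]
105 0.33 [0.55475503 0.19675684]
105 0.36 [0.55487788 0.19943254]
105 0.4 [0.55516641 0.20299213]
106.3 0.3 [0.5513104  0.19417004]
106.3 0.33 [0.55135721 0.19695023]
106.3 0.36 [0.55148739 0.19972777]
106.3 0.4 [0.55179044 0.20342271]
107.5 0.3 [0.54816891 0.19418587]
107.5 0.33 [0.5482176  0.19706029]
107.5 0.36 [0.54835249 0.19993195]
107.5 0.4 [0.54866622 0.20375209]
```

View pics/t9.png

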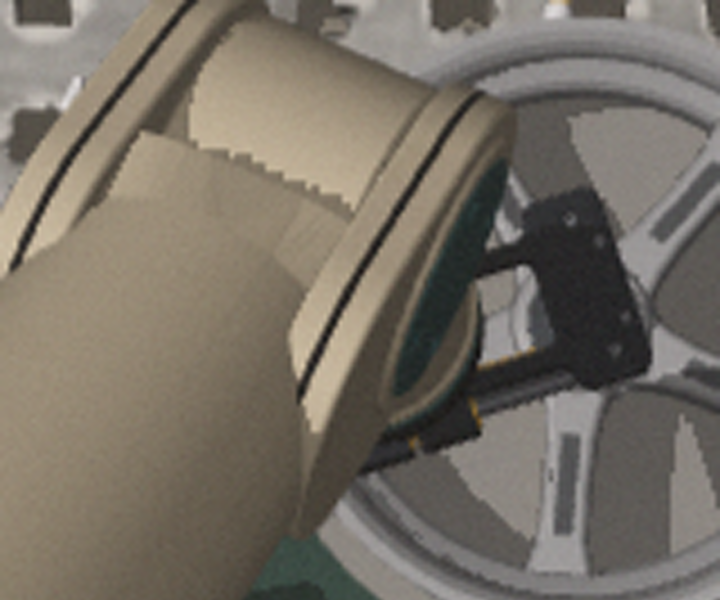

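View pics/w9.png

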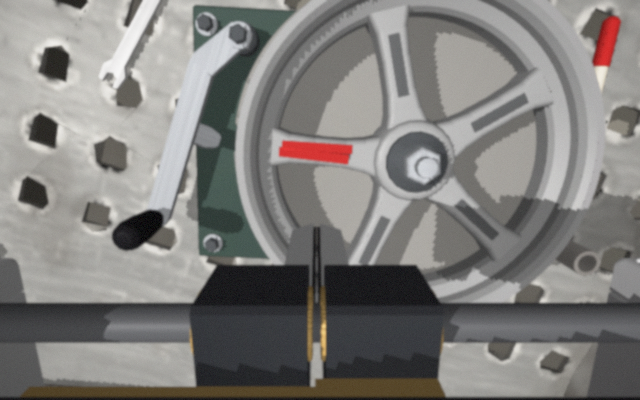

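Call:
{"name": "play_rows", "arguments": {
  "targets": [-0.0629,0.0056,0,0,0,0,-0.0629,0.0056,0,0,0,0,-0.0629,0.0056,0,0,0,0,-0.0629,0.0056,0,0,0,0,-0.0629,0.0056,0,0,0,0,-0.0629,0.0056,0,0,0,0,0,0,0,0,0,-0.0175,0,0,0,0,0,-0.0175,0,0,0,0,0,-0.0175,0,0,0,0,0,-0.0175,0,0,0,0,0,-0.0175,0,0,0,0,0,-0.0175,0,0,0,0,0,-0.0175,0,0,0,0,0,-0.0175,0,0,0,0,0,-0.0175,0,0,0,0,0,-0.0175]
}}

```text
time: 10.48
tcp_pos: [0.4625, 0.2582, 0.1587]
eef_rot: [0.001, 0.998, -0.063, -0.001]
force: [-0.4, -0.0, -1.0]
opening: 0.0005
```

```bash
python3 st.py
python3 - <<'E'
from wm import *
wred('pics/w10.png')
im=arm.read_camera("top");p=arm.camera_params("top");cv2.imwrite("pics/t10.png",cv2.resize(im[110:290,170:430,::-1],None,fx=3,fy=3,interpolation=cv2.INTER_CUBIC))
m=redc(im);m[:,:240]=0;m[:,365:]=0;m[:130]=0;m[260:]=0
px=cv2.findNonZero(m)
if px is not None:
  px=px[:,0];W=np.array([ray(p,a,.09)[:2] for a in px]);c=W.mean(0)-[.5975,.0228];v=np.linalg.eigh(np.cov(W.T))[1][:,1]
  print("top red",len(px),np.degrees(np.arctan2(c[1],c[0])),np.hypot(*c),np.degrees(np.arctan2(v[1],v[0]))%180)
E
```

```text
10.4833 pos [0.4625 0.2582 0.1587] yaw -7.21 zdir [-0.003 -0.001 -1.   ] F [-0.4 -0.  -1. ] open 0.0005
red 469 c [0.5819 0.089 ] axis 101.58 from C 103.79 r 0.0675 len [0.0122 0.0373]
top red 179 103.92984473926234 0.07852966704990853 105.23317233893998
```

View pics/t10.png

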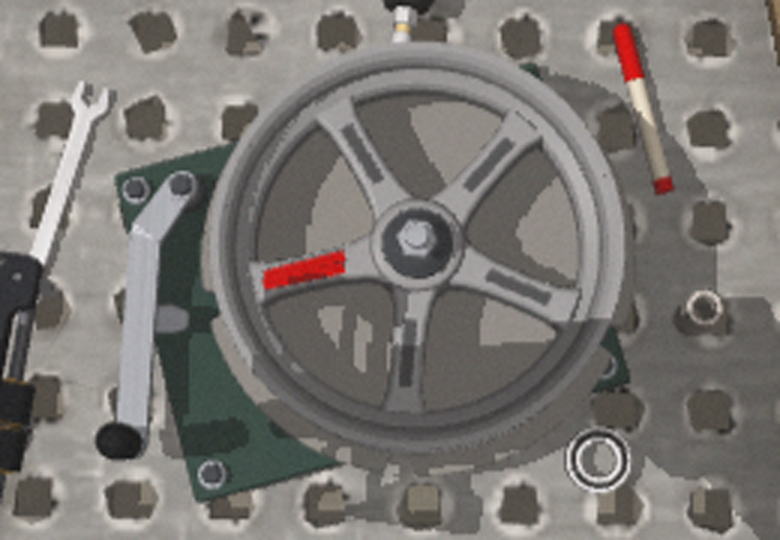

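View pics/w10.png

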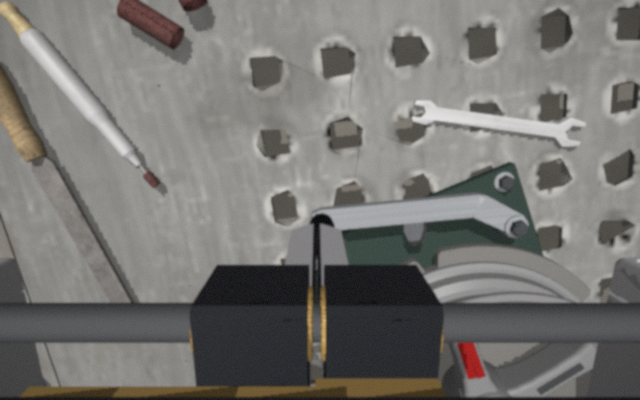

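Call:
{"name": "play_rows", "arguments": {
  "targets": [0,0,0.04,0,0,0,0,0,0.05,0,0,0,0,0,0.05,0,0,0,0,0,0.05,0,0,0,0,0,0.036,0,0,0,0,0,0,0,0,0]
}}

```text
time: 11.08
tcp_pos: [0.4605, 0.2571, 0.0434]
eef_rot: [0.002, 0.998, -0.067, -0.003]
force: [0.2, -0.4, -0.5]
opening: 0.0004
```

Call:
{"name": "play_rows", "arguments": {
  "targets": [-0.0026,0.0132,0,0,0,-0.00556,-0.0026,0.0132,0,0,0,-0.00556,-0.0026,0.0132,0,0,0,-0.00556,-0.0026,0.0132,0,0,0,-0.00556,-0.0026,0.0132,0,0,0,-0.00556,-0.0026,0.0132,0,0,0,-0.00556]
}}

```text
time: 11.58
tcp_pos: [0.4543, 0.2197, 0.0478]
eef_rot: [-0.0, 0.999, 0.039, -0.0]
force: [-0.4, 1.6, -1.4]
opening: 0.0006
```

```bash
python3 st.py
python3 - <<'E'
from wm import *
im=arm.read_camera("top");p=arm.camera_params("top");cv2.imwrite("pics/t11.png",cv2.resize(im[110:290,170:430,::-1],None,fx=3,fy=3,interpolation=cv2.INTER_CUBIC))
im=arm.read_camera("side");cv2.imwrite("pics/s11.png",cv2.resize(im[130:330,230:430,::-1],None,fx=3,fy=3,interpolation=cv2.INTER_CUBIC))
E
```

```text
11.5833 pos [0.4543 0.2197 0.0478] yaw 4.45 zdir [-0.     0.001 -1.   ] F [-0.4  1.6 -1.4] open 0.0006
```

View pics/t11.png

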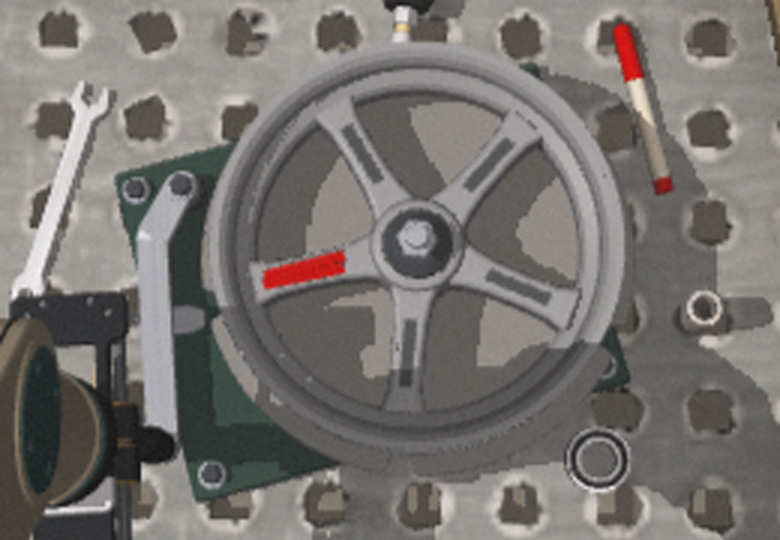

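View pics/s11.png

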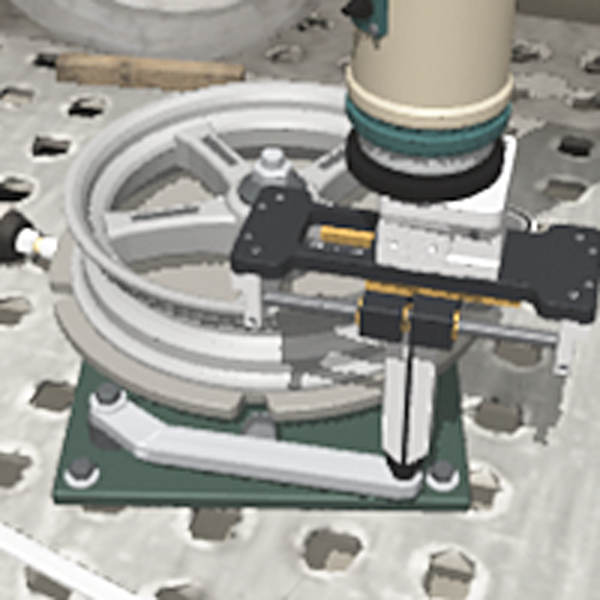

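Call:
{"name": "play_rows", "arguments": {
  "targets": [-0.0013,0.0066,0,0,0,-0.00278,-0.0013,0.0066,0,0,0,-0.00278,-0.0013,0.0066,0,0,0,-0.00278,-0.0013,0.0066,0,0,0,-0.00278,-0.0013,0.0066,0,0,0,-0.00278,-0.0013,0.0066,0,0,0,-0.00278,-0.0013,0.0066,0,0,0,-0.00278,-0.0013,0.0066,0,0,0,-0.00278]
}}

```text
time: 12.35
tcp_pos: [0.4528, 0.2044, 0.0478]
eef_rot: [-0.007, 0.994, 0.113, 0.001]
force: [-0.9, 28.2, -3.2]
opening: 0.0005
```

```bash
python3 st.py
python3 - <<'E'
from wm import *
im=arm.read_camera("top");p=arm.camera_params("top");cv2.imwrite("pics/t12.png",cv2.resize(im[110:290,170:430,::-1],None,fx=3,fy=3,interpolation=cv2.INTER_CUBIC))
im=arm.read_camera("side");cv2.imwrite("pics/s12.png",cv2.resize(im[230:310,230:390,::-1],None,fx=5,fy=5,interpolation=cv2.INTER_CUBIC))
E
```

```text
12.35 pos [0.4528 0.2044 0.0478] yaw 12.96 zdir [ 0.     0.013 -1.   ] F [-0.9 28.2 -3.2] open 0.0005
```

View pics/t12.png

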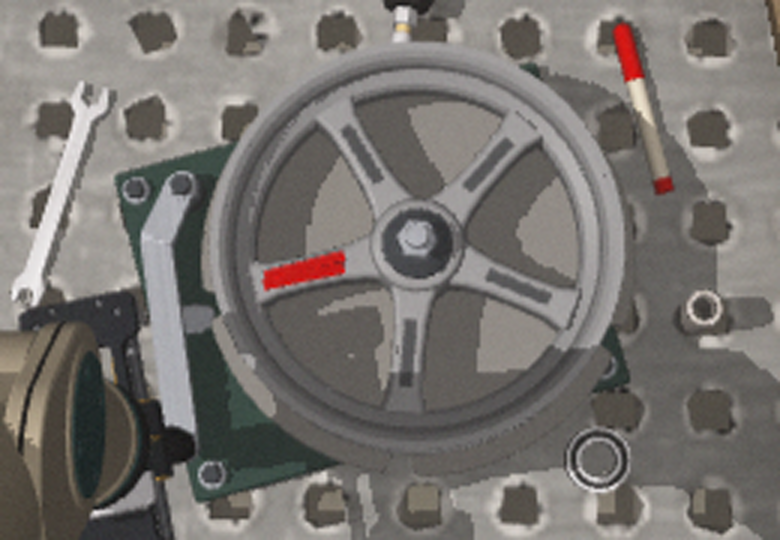

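View pics/s12.png

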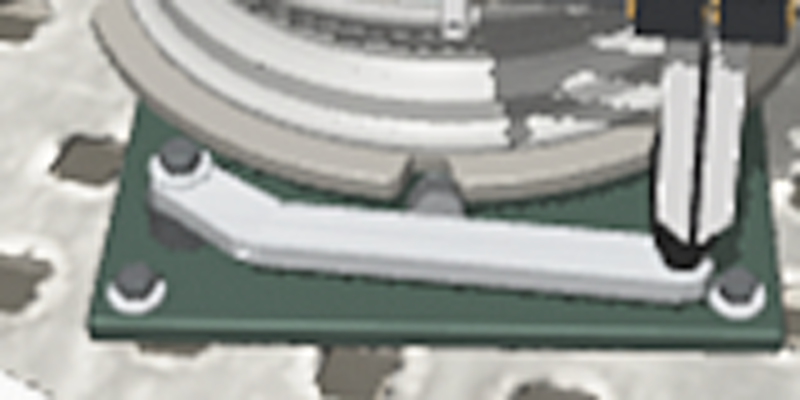

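Call:
{"name": "play_rows", "arguments": {
  "targets": [0,-0.02,0,0,0,0,0,-0.03,0,0,0,0,0,-0.03,0,0,0,0,0,-0.03,0,0,0,0,0,0,0,0,0,0]
}}

```text
time: 12.87
tcp_pos: [0.4402, 0.2492, 0.0469]
eef_rot: [-0.0, 0.994, 0.111, -0.0]
force: [0.6, -0.1, -0.4]
opening: 0.0002
```

```bash
python3 st.py
python3 - <<'E'
from wm import *
im=arm.read_camera("top");p=arm.camera_params("top")
m=redc(im);m[:,:240]=0;m[:,365:]=0;m[:130]=0;m[260:]=0
px=cv2.findNonZero(m)[:,0];W=np.array([ray(p,a,.09)[:2] for a in px]);c=W.mean(0)-[.5983,.0237];v=np.linalg.eigh(np.cov(W.T))[1][:,1]
print("top red",len(px),np.degrees(np.arctan2(c[1],c[0])),np.hypot(*c),np.degrees(np.arctan2(v[1],v[0]))%180)
ps=arm.camera_params("side");im=arm.read_camera("side");b=cv2.resize(im[240:300,270:370,::-1],None,fx=8,fy=8,interpolation=cv2.INTER_CUBIC)
cv2.imwrite("pics/s13.png",b)
C=np.array([.5983,.0237])
for g in(103,104.8,106.3,108):
  a=np.radians(g); print(g,(proj(ps,[[C[0]+r*np.cos(a),C[1]+r*np.sin(a),.04] for r in(.14,.155)])-[270,240])*8)
E
```

```text
12.8667 pos [0.4402 0.2492 0.0469] yaw 12.7 zdir [-0.001  0.001 -1.   ] F [ 0.6 -0.1 -0.4] open 0.0002
top red 180 106.46847016446642 0.07781248987540682 106.59684426762236
103 [[342.80629909 167.62562824]
 [335.33276089 211.68637941]]
104.8 [[361.81251541 168.52972862]
 [356.67949283 212.71489382]]
106.3 [[377.69344297 168.9769921 ]
 [374.51749273 213.2231271 ]]
108 [[395.71796195 169.14671434]
 [394.76399304 213.41487186]]
```

View pics/s13.png

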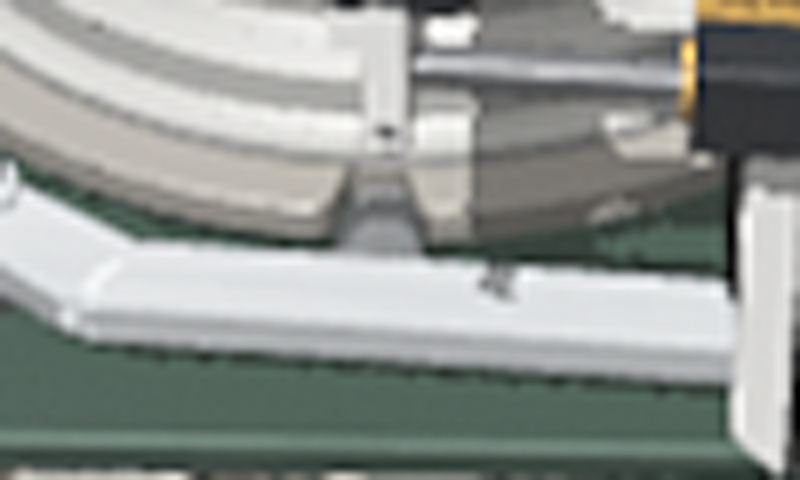

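Run:
```python
from wm import *
im=arm.read_camera("top");p=arm.camera_params("top");cv2.imwrite("pics/t13.png",cv2.resize(im[150:280,180:310,::-1],None,fx=4.6,fy=4.6,interpolation=cv2.INTER_CUBIC))
C=np.array([.5983,.0237]);y=np.radians(106.4);Y=np.array([np.cos(y),np.sin(y)])
P=np.array([.644,.194]);d=P-C;print("pivot r",np.hypot(*d))
P=C+d/np.hypot(*d)*.178
ang=np.arctan2(*(C-P)[::-1]); al=np.arccos((.178**2+.187**2-.1935**2)/(2*.178*.187))
for lv in(0,.05,.1,.15,.2):
    a=ang-al-lv; H=P+.187*np.array([np.cos(a),np.sin(a)]); print(lv,H.round(4),"top px in crop",((proj(p,[*H,.103])-[180,150])*4.6).round(0), "centre z.049",((proj(p,[*H,.049])-[180,150])*4.6).round(0))
```

```text
pivot r 0.17632521090303563
0 [0.4609 0.1599] top px in crop [[268. 492.]] centre z.049 [[286. 497.]]
0.05 [0.4593 0.1691] top px in crop [[247. 495.]] centre z.049 [[266. 500.]]
0.1 [0.4582 0.1784] top px in crop [[225. 497.]] centre z.049 [[245. 502.]]
0.15 [0.4576 0.1878] top px in crop [[203. 498.]] centre z.049 [[224. 503.]]
0.2 [0.4574 0.1971] top px in crop [[181. 498.]] centre z.049 [[204. 503.]]
```

View pics/t13.png

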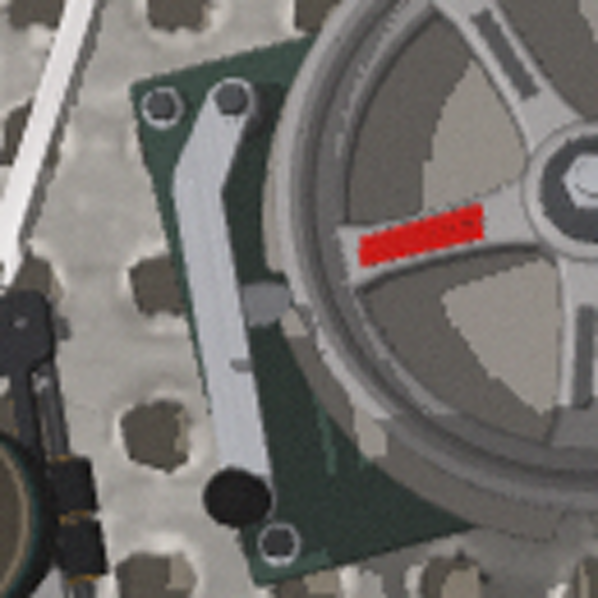

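Call:
{"name": "play_rows", "arguments": {
  "targets": [0,0.022,0,0,0,0,0,0.022,0,0,0,0,0,0.022,0,0,0,0,0,0.022,0,0,0,0,0,0.022,0,0,0,0,0,0.006,0,0,0,0,0,0.006,0,0,0,0,0,0.006,0,0,0,0,0,0.006,0,0,0,0]
}}

```text
time: 13.77
tcp_pos: [0.4542, 0.1832, 0.0472]
eef_rot: [-0.002, 0.994, 0.109, -0.001]
force: [-4.8, 11.5, 2.1]
opening: 0.0004
```

```bash
python3 st.py
```

```text
13.7667 pos [0.4542 0.1832 0.0472] yaw 12.55 zdir [-0.003  0.003 -1.   ] F [-4.8 11.5  2.1] open 0.0004
```

Call:
{"name": "play_rows", "arguments": {
  "targets": [0,0.003,0,0,0,0,0,0.003,0,0,0,0,0,0.003,0,0,0,0,0,0,0,0,0,0]
}}

```text
time: 14.1
tcp_pos: [0.4542, 0.1833, 0.0472]
eef_rot: [-0.004, 0.994, 0.111, -0.002]
force: [-5.3, 13.7, 1.6]
opening: 0.0003
```

```bash
python3 st.py
```

```text
14.1 pos [0.4542 0.1833 0.0472] yaw 12.79 zdir [-0.004  0.007 -1.   ] F [-5.3 13.7  1.6] open 0.0003
```

Call:
{"name": "play_rows", "arguments": {
  "targets": [0,0.006,0,0,0,0,0,0.006,0,0,0,0,0,0.006,0,0,0,0,0,0,0,0,0,0]
}}

```text
time: 14.43
tcp_pos: [0.4541, 0.1829, 0.0474]
eef_rot: [-0.008, 0.993, 0.114, -0.003]
force: [-9.8, 31.6, 2.6]
opening: 0.0007
```

```bash
python3 st.py
python3 - <<'E'
from wm import *
im=arm.read_camera("top");cv2.imwrite("pics/t14.png",cv2.resize(im[150:280,180:310,::-1],None,fx=4.6,fy=4.6,interpolation=cv2.INTER_CUBIC))
E
```

```text
14.4333 pos [0.4541 0.1829 0.0474] yaw 13.14 zdir [-0.007  0.016 -1.   ] F [-9.8 31.6  2.6] open 0.0007
```

View pics/t14.png

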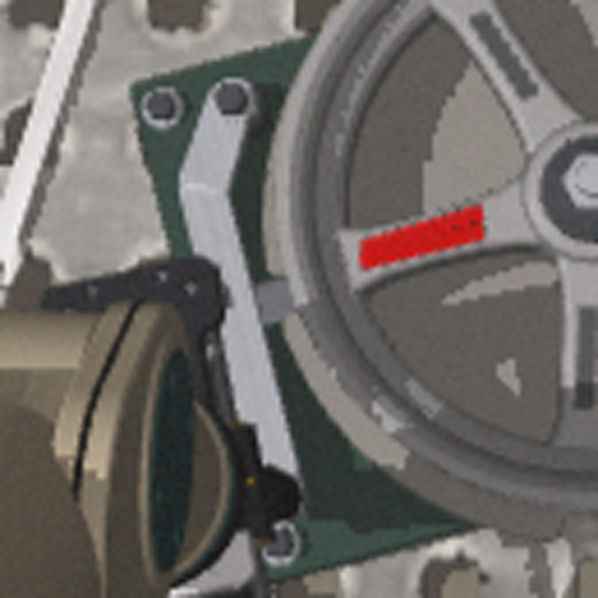

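Call:
{"name": "play_rows", "arguments": {
  "targets": [0,-0.02,0,0,0,0,0,-0.03,0,0,0,0,0,-0.04,0,0,0,0,0,-0.05,0,0,0,0,0,-0.05,0,0,0,0,0,-0.02,-0.05,0,0,0,0,0,-0.06,0,0,0,0,0,-0.06,0,0,0,0,0,-0.06,0,0,0,0,0,0,0,0,0]
}}

```text
time: 15.32
tcp_pos: [0.4404, 0.2719, 0.1673]
eef_rot: [-0.002, 0.994, 0.109, 0.005]
force: [0.6, 0.1, 0.1]
opening: 0.0003
```

```bash
python3 st.py
python3 - <<'E'
from wm import *
im=arm.read_camera("top");p=arm.camera_params("top");cv2.imwrite("pics/t15.png",cv2.resize(im[110:290,170:430,::-1],None,fx=3,fy=3,interpolation=cv2.INTER_CUBIC))
m=redc(im);m[:,:240]=0;m[:,365:]=0;m[:130]=0;m[260:]=0
px=cv2.findNonZero(m)[:,0];W=np.array([ray(p,a,.09)[:2] for a in px]);c=W.mean(0)-[.5983,.0237];v=np.linalg.eigh(np.cov(W.T))[1][:,1]
print("top red",len(px),np.degrees(np.arctan2(c[1],c[0])),np.degrees(np.arctan2(v[1],v[0]))%180)
im=arm.read_camera("side");cv2.imwrite("pics/s15.png",cv2.resize(im[230:310,240:400,::-1],None,fx=5,fy=5,interpolation=cv2.INTER_CUBIC))
E
```

```text
15.3167 pos [0.4404 0.2719 0.1673] yaw 12.48 zdir [ 0.01   0.005 -1.   ] F [0.6 0.1 0.1] open 0.0003
top red 174 107.0751444368411 107.7938594094046
```

View pics/t15.png

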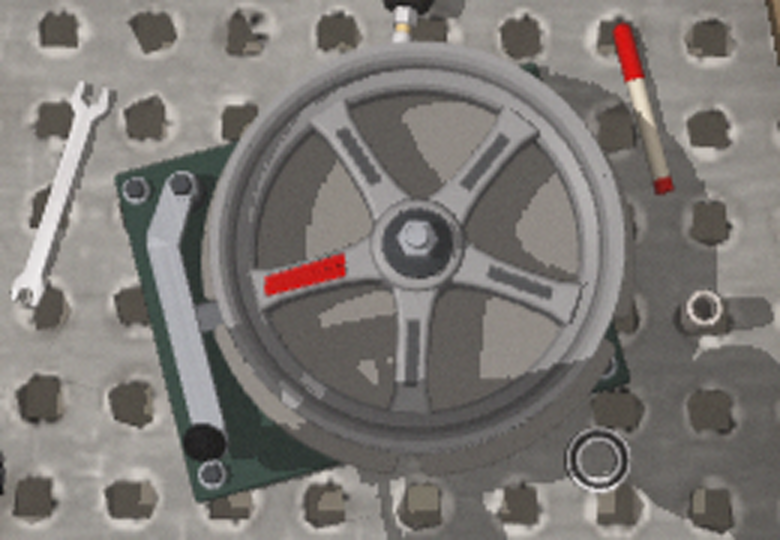

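View pics/s15.png

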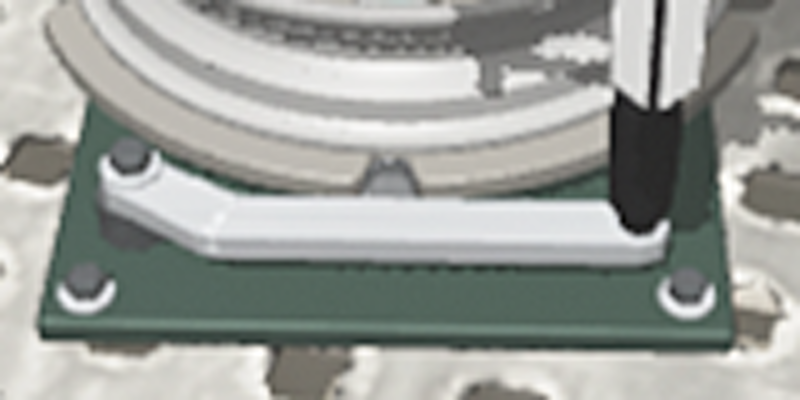

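```bash
python3 -c "
from bench import arm
print(arm.hand_in())"
```

```text
the job is handed in; nothing more can be done
None
```

I turned the wheel until the red-striped spoke stood at the tooth, pushed the lock lever home, backed the arm away, and handed the job in at about 15 s of the 64 s allowed.

**Last checks**
- **Lever:** The handle met a hard stop: the push rose to about 32 N with no more movement. From above, it sits within about 1 px of the spot I worked out for lever angle 0. The side picture shows the tooth in the notch.
- **Red spoke:** It measures 107.1–107.8° in the world frame. The plate edges put the tooth direction at about 106.3°, so the two differ by 1 to 1.5°, about the accuracy of my measurements.
- **Surroundings:** The arm was clear, with contact force near zero. The loose parts look unmoved in the last top picture.

**What didn't go to plan**
- **First sweep missed:** It passed over the spoke without touching, because the visible fingertips sit about 20–25 mm above the TCP (tool point) the robot reports. I lowered the tool and swept again; that time it pushed the wheel.
- **Slight overshoot:** The wheel coasted about 1.5° too far. On the first lever push (28 N) the tooth caught at the notch, then slid in and centred the wheel, stopping about 0.07 rad short. A second push took it home.

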